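# Park the kettle under the low shelf

## Task

Shut the lid of the aluminium kettle, then slide the kettle into the free bay of the low plywood shelf, the one with the cork runner on its floor, until its round body is wholly under the board and its handle points straight out at the front. Keep the kettle upright, let go of it, and do not shift the shelf or disturb the jam jar, the cups, the sugar pot or the stirrers.

Things in the scene. Friction and masses are not known exactly. Their poses are not given: they have to be found in the camera images.
- kettle_mid (a point): Centre of the loose aluminium kettle, on its axis, 45 mm above its flat foot. Round body 110 mm wide, 90 mm tall, mouth 92 mm; 0.3 to 0.7 kg, slides on the surface. +x points from handle to pouring beak (beak tip 70 mm from the axis), +z up. With the lid shut its top is 110 mm above the foot.
- kettle_grip (a point): Place to grip the kettle's handle: on the handle's centre line, 125 mm from the kettle's axis along the kettle's -x, 60 mm above its foot. The straight, level wooden handle is 16 mm wide, 20 mm tall and spans 70 to 155 mm from the axis; free space below it. Axes as the kettle.
- kettle_hinge (a point): The lid's hinge line on the kettle, parallel to the kettle's y, 45 mm from the axis on the handle side, 90 mm above the foot. Axes as the kettle.
- lid (a joint): Angle of the kettle's lid: 0 shut, 1.57 upright, 1.9 its stop; starts open. The stiff hinge keeps it where it is left (0.5 N at the free edge moves it): push it all the way down. Round 91 mm aluminium disc, 3 to 7 mm thick; wooden knob 18 mm wide at its middle, 45 mm from the hinge, its top 20 mm above the disc's underside. Standing open it is too high for the shelf.
- lid_edge (a point): The lid's free edge, 90 mm from the hinge, 2 mm above the disc's underside; it moves with the lid.
- riser_mid (a point): Centre of the loose low plywood shelf (1.3 kg), 75 mm above the surface. +x points from its front (robot side) to its back, y along it. Board 180 (x) by 348 mm (y), underside 135, top 150 mm up; front edge at x = -90 mm. Three upright panels, 16 mm thick, 170 mm deep, at y = -166, 0, 166 mm form two bays 150 mm wide, centred at y = -83 and 83 mm, open front and back.
- runner: Thin cork runner, 1 mm, 270 mm (x) by 120 mm (y), fixed level with the surface so that the kettle slides over it freely; it marks the free bay. Origin at its centre, which is the centre of that bay; axes as the shelf. It shows 45 mm beyond the board at front and back.
- jar_mid (a point): Centre of the empty glass jam jar, 66 mm wide, 90 mm tall, standing in the other bay.
- cups_mid (a point): Centre of the stack of clear plastic cups, 71 mm wide, 112 mm tall, standing on the shelf's board.
- sugar_mid (a point): Centre of the lidded ceramic sugar pot, 72 mm wide, 73 mm tall, standing on the shelf's board.
- stirrers_mid (a point): Centre of the bundle of bamboo stirrers in a spring clip, 144 mm long along its x, 30 mm wide, 29 mm tall, lying on the surface beside the shelf.
Things that resemble listed ones, but are neither listed nor needed, are in the scene too. Of the things shaped like the part that bears kettle_mid, the aluminium one is meant.

How it is judged:
By the outcome, as a careful person would: the job done as asked, in the order asked, and still so for the second after the job is handed in, with the robot touching nothing.
It also fails if it takes over 58 s, if anything falls off the work surface, if the arm or the gripper's body presses on something with over 40 N, if the wrist force passes 120 N, or if a joint passes its speed limit or range.

## Robot

A 7-joint arm with a two-finger parallel gripper is mounted at the origin on the work surface. World frame = base frame: x ahead of the robot, y to its left, z up, the work surface at z = 0. Lengths are in m, angles in rad, forces in N, time in s.
With the tool pointing down it reaches from about 0.4 to 0.875 m from the base axis. Payload 4.4 kg.
Tool frame: the origin (TCP) lies between the finger pads; the fingertips stand 22 mm ahead of it and the grasp point (between the pads) lies 3 mm ahead of it (robot.tip_extent is the x of the fingertips in the tool frame, in m); x points along the fingers, y is the direction in which the jaws open and shut, and the axes are right-handed (so a half turn about x gives the same grasp; the last joint's range is limited). The gripper opens to 85 mm and grips with 20 to 120 N. Pads are 22 mm wide; open, the fingers measure 114 mm over their backs; the gripper's body (76 mm by 85 mm) begins 54 mm behind the grasp point. The pads swing forward as they close: fully open they stand 13 mm farther back than shut.
Start: joints at [1.137, 0.628, 0.038, 1.517, -0.027, 0.996, -0.02], TCP at [0.234, -0.607, 0.253] pointing down, gripper open.
Joint ranges: [-3.06, 3.06], [-0.37, 2.12], [-1.25, 1.32], [0.18, 2.47], [-1.1, 4.24], [0.23, 1.98], [-2.94, 2.94]. Speed limits (rad/s): [2.57, 2.57, 3.14, 3.14, 3.14, 3.14, 3.14].

## Interface

Orientations are given as a unit quaternion [w, x, y, z].
In Python, from bench import robot gives the robot as it stands.
- The arm moves only by the tool servo_tool, never from a script. Its arguments are lists of equal length, an entry for each row: "rotation": the turn, a rotation vector about the tool's x, y, z as a fraction of full scale, a list of three; "dp": the shift along the tool's x, y, z as a fraction of full scale, a list of three; "gripper": the gripper command: -1 is fully open, 1 is shut, values between are in proportion. A call has 1 to 5 rows; each row is the pose to reach, as a shift and turn from the pose commanded when the call began, along the tool's axes at that moment; what a row does not reach only later rows make up. Full scale, the value 1, is 0.25 m for a shift and 60 degrees for a turn. A row lasts 1/8 s, in which the tool goes at most 62.5 mm and 10.7 degrees, less where a joint would pass 70% of its speed; a pose out of reach is approached as far as the arm can. A call with a number of a shift or a turn outside -1 to 1 is refused whole. A call with a gripper value outside its range is refused whole. The fingers move at their own pace and stop on an object; "squeeze" is the grip in N (left out, the last holds). Time passes only in rows, so rows that repeat a pose let the fingers close. It gives the time, the measured TCP pose, the force and the opening at its end, in the units of the state.
- robot.read_state(): the state, without advancing time (a new reading comes with each control period).
- robot.snapshot(name): name is "scene" or "top" or "wrist"; returns the picture (480x640x3 uint8, blue, green, red); there is no depth.
- robot.get_calibration(name): a dict with "intrinsics" (3x3 intrinsics, pixels), "k1" (the pictures are not rectified: a ray, as slopes to the right and down, at radius r is drawn at 1 + k1 r^2 times it, then the intrinsics apply), "extrinsics" (4x4, takes a point from world to camera coordinates). Camera axes: x right, y down, z forward; pixel columns grow to the right and rows downward; lengths in m; the calibration is good to about 2 mm. A picture is of the moment at which its call begins: read the wrist's pose just before it. get_calibration takes no time and is no camera call; for the wrist camera it gives the pose at the moment of the call.
- robot.hand_in(): hands the job in, once; it reports no verdict.
Trained networks look in the newest picture that a camera, given by its name, has taken for a name from the list of things; names that differ only in an ending like _2 or _b are one class to them, and where a whole thing is asked for, a point or a joint stands for the part that bears it (a point fixed in the world has none). Each returns a list of dicts, best first, with "confidence" (0 to 1); they miss things now and then, are a little off and sometimes report something else, mostly with a low value. They report only what shows in the picture. A call takes as long as a camera call. They do not tell look-alikes from the thing itself.
- robot.look_for(camera, query): "centre" ([x, y, z] in m, in the coordinates of the camera as it stood for that picture, good to about 4 mm: the middle of the surface that is visible of it).
The state is a dict: "time": time; "joint_pos": joint angles; "qd": joint speeds; "effort": joint torques, N m; "eef_pos": TCP position; "tool_rot": TCP orientation; "ft_force": force on the tool from outside, world axes, zero at the start; "torque": the same for the moment, N m; "grip_width": finger opening in m.
Only numpy, scipy, OpenCV 4.12 (cv2) and the standard library are available. Lean on these libraries where they do the work, as an engineer would, in place of code of your own. Each camera call takes 0.05 s, during which the arm holds its last target.

## Working session

There is one attempt and no reset: what is moved stays moved. The work goes in short steps, Python scripts to look and compute and a tool call to move; the robot and the scene stay as the last step left them, time stands still between calls to the robot, and variables do not carry over. Pictures are saved under pics/ and viewed, and the job is handed in when it is done.

Besides the shell and the picture viewer there is one more tool, called by a JSON object that holds its "op" and its "data". servo_tool: Moves the arm, as the interface text tells. Its arguments: {"type":"object","properties":{"rotation":{"type":"array","items":{"type":"array","items":{"type":"number","minimum":-1,"maximum":1}}},"dp":{"type":"array","items":{"type":"array","items":{"type":"number","minimum":-1,"maximum":1}}},"gripper":{"type":"array","items":{"type":"number"}},"squeeze":{"type":"number"}},"required":["rotation","dp","gripper"]}

```bash
mkdir -p pics; ls; python3 - <<'E'
from bench import robot
import cv2
for n in ["scene","top","wrist"]:
    im=robot.snapshot(n); cv2.imwrite(f"pics/a_{n}.png",im)
    c=robot.get_calibration(n); print(n,c)
s=robot.read_state(); print(s)
E
```

```text
pics
scene {'intrinsics': array([[518.84150892,   0.        , 319.31235076],
       [  0.        , 518.84150892, 233.51469933],
       [  0.        ,   0.        ,   1.        ]]), 'k1': -0.003337773248132818, 'extrinsics': array([[ 0.21079949,  0.97736523,  0.01791028, -0.07839358],
       [ 0.60322958, -0.11564437, -0.78913906, -0.20901821],
       [-0.76920586,  0.17715412, -0.61395339,  1.56679597],
       [ 0.        ,  0.        ,  0.        ,  1.        ]])}
top {'intrinsics': array([[554.03791099,   0.        , 315.23913325],
       [  0.        , 554.03791099, 231.04277939],
       [  0.        ,   0.        ,   1.        ]]), 'k1': -0.143005590841029, 'extrinsics': array([[ 0.00673373, -0.9999731 ,  0.00290634, -0.02052237],
       [-0.9970072 , -0.00693754, -0.0769969 ,  0.54660243],
       [ 0.077015  , -0.00237917, -0.9970271 ,  1.23671791],
       [ 0.        ,  0.        ,  0.        ,  1.        ]])}
wrist {'intrinsics': array([[358.75881814,   0.        , 317.9859018 ],
       [  0.        , 358.75881814, 239.04715711],
       [  0.        ,   0.        ,   1.       
[... 271 characters left out ...]
     ,  1.        ]])}
{'time': 0.15, 'joint_pos': array([ 1.13721194,  0.62915157,  0.03845989,  1.51811185, -0.02700292,
        0.99628813, -0.02002269]), 'qd': array([ 0.00146984, -0.00244062,  0.00043081, -0.00441605, -0.00089995,
       -0.00025802,  0.00135851]), 'effort': array([ 2.12570041e-03, -5.63802910e+01,  1.22806393e+00, -1.93653595e+01,
        1.12245514e-02,  7.37998897e-03, -3.90527043e-05]), 'eef_pos': array([ 0.23357928, -0.60612405,  0.25259737]), 'tool_rot': array([-0.12878824, -0.69508942, -0.12978834,  0.69528359]), 'ft_force': array([ 0.32883876,  0.06536368, -0.5680667 ]), 'torque': array([-0.02677323,  0.02155032,  0.04306722]), 'grip_width': 0.08565735964479342}
```

View pics/a_scene.png

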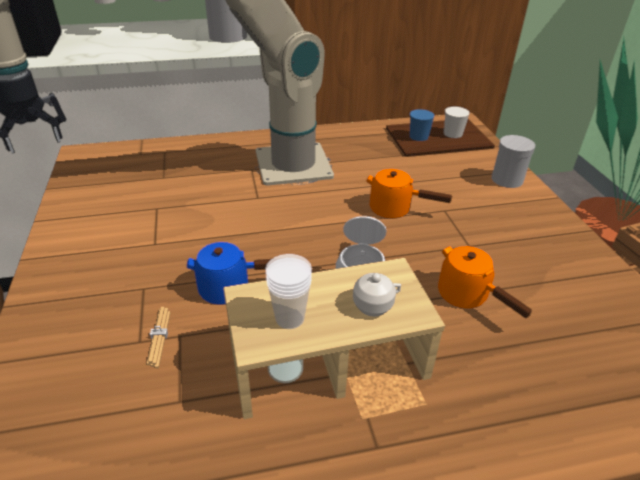

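View pics/a_top.png

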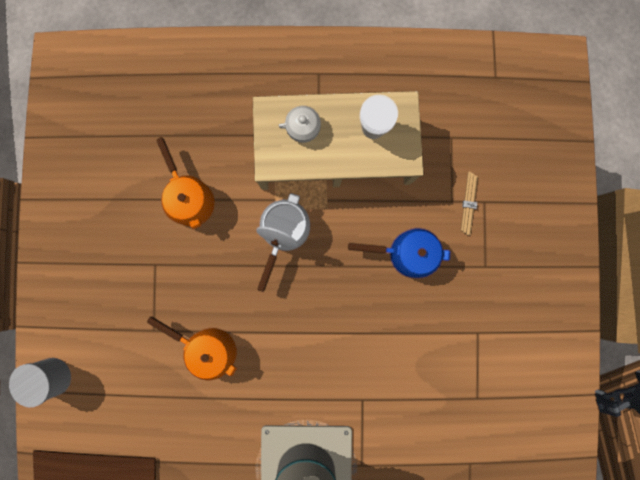

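View pics/a_wrist.png

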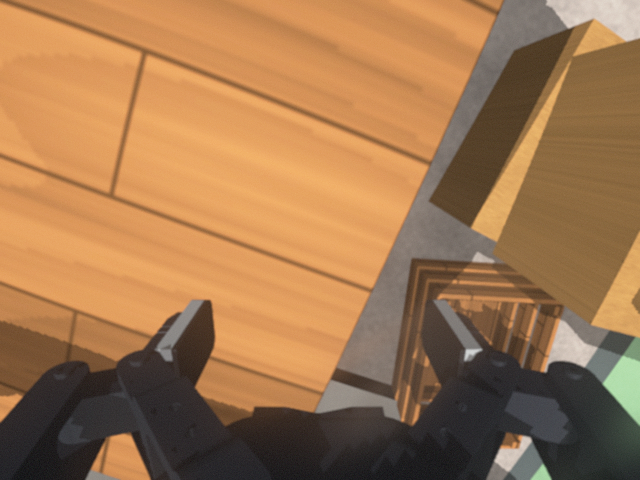

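Candidates in the top picture are the grey kettle at (285,226) with an open lid, orange ones at (188,200) and (208,353), and a blue one at (418,253). The grey aluminium kettle is the one meant. Its handle ends near (264,287). The runner shows at (300,195), in the shelf's left bay (+y). Next I'll measure these positions.

```bash
cat > h.py <<'E'
from bench import robot
import cv2, numpy as np
from scipy.spatial.transform import Rotation as R
def ray(cal,px):
    K=cal['intrinsics'];u=np.array([(px[0]-K[0,2])/K[0,0],(px[1]-K[1,2])/K[1,1]])
    s=u.copy()
    for _ in range(20): s=u/(1+cal['k1']*(s@s))
    E=cal['extrinsics'];d=E[:3,:3].T@np.r_[s,1];o=-E[:3,:3].T@E[:3,3]
    return o,d/np.linalg.norm(d)
def onz(cal,px,z):
    o,d=ray(cal,px);return o+d*(z-o[2])/d[2]
def tri(l):
    A=np.zeros((3,3));b=np.zeros(3)
    for cal,px in l:
        o,d=ray(cal,px);P=np.eye(3)-np.outer(d,d);A+=P;b+=P@o
    x=np.linalg.solve(A,b)
    return x,[np.linalg.norm((np.eye(3)-np.outer(d,d))@(x-o)) for o,d in [ray(c,p) for c,p in l]]
def proj(cal,X):
    E=cal['extrinsics'];c=E[:3,:3]@np.asarray(X,float)+E[:3,3];s=c[:2]/c[2];s=s*(1+cal['k1']*(s@s));K=cal['intrinsics']
    return K[0,0]*s[0]+K[0,2],K[1,1]*s[1]+K[1,2]
def toworld(cal,c):
    E=cal['extrinsics'];return E[:3,:3].T@(np.asarray(c)-E[:3,3])
E
python3 - <<'E'
from h import *
t=cv2.imread('pics/a_top.png');s=cv2.imread('pics/a_scene.png')
cv2.imwrite('pics/b_top.png',cv2.resize(t[80:310,150:450],None,fx=2.6,fy=2.6,interpolation=cv2.INTER_CUBIC))
cv2.imwrite('pics/b_scene.png',cv2.resize(s[190:420,200:460],None,fx=2.6,fy=2.6,interpolation=cv2.INTER_CUBIC))
for n in ["top","scene"]:
    cal=robot.get_calibration(n)
    for q in ["kettle_mid","kettle_grip","kettle_hinge","lid","lid_edge","riser_mid","runner","jar_mid","cups_mid","sugar_mid","stirrers_mid"]:
        for d in robot.look_for(n,q)[:4]:
            w=toworld(cal,d['centre']);print(n,q,round(d['confidence'],2),w.round(3),np.round(proj(cal,w)))
E
```

```text
top kettle_mid 0.93 [0.613 0.267 0.095] [184. 197.]
top kettle_mid 0.91 [ 0.497 -0.229  0.094] [414. 252.]
top kettle_mid 0.88 [0.552 0.059 0.07 ] [281. 227.]
top kettle_mid 0.58 [0.282 0.213 0.092] [207. 351.]
top kettle_grip 0.83 [0.285 0.212 0.094] [207. 350.]
top kettle_grip 0.82 [ 0.497 -0.23   0.093] [415. 252.]
top kettle_grip 0.61 [0.615 0.269 0.096] [183. 196.]
top kettle_grip 0.59 [0.553 0.059 0.069] [281. 226.]
top kettle_hinge 0.98 [0.61  0.264 0.098] [185. 198.]
top kettle_hinge 0.91 [0.554 0.055 0.07 ] [282. 226.]
top kettle_hinge 0.82 [ 0.499 -0.23   0.097] [415. 251.]
top kettle_hinge 0.72 [0.284 0.211 0.096] [207. 351.]
top lid 0.72 [0.525 0.063 0.151] [276. 236.]
top lid 0.56 [ 0.496 -0.24   0.097] [420. 253.]
top lid 0.56 [0.276 0.215 0.094] [206. 355.]
top lid_edge 0.72 [0.61  0.269 0.096] [184. 198.]
top lid_edge 0.64 [0.53 0.06 0.15] [278. 234.]
top lid_edge 0.58 [ 0.5   -0.246  0.094] [422. 251.]
top lid_edge 0.58 [0.274 0.212 0.1  ] [206. 356.]
top riser_mid 0.81 [ 0.715 -0.062  0.15 ] [338. 145.]
top runner 0.8 [0.64  0.005 0.003] [306. 192.]
top cups_mid 0.7
[... 1052 characters left out ...]
229.]
scene lid_edge 0.97 [0.28  0.214 0.095] [394. 179.]
scene lid_edge 0.86 [0.617 0.265 0.098] [470. 260.]
scene lid_edge 0.62 [0.528 0.062 0.135] [365. 231.]
scene lid_edge 0.42 [0.519 0.058 0.102] [361. 241.]
scene riser_mid 0.67 [ 0.779 -0.066  0.15 ] [334. 324.]
scene runner 0.76 [0.803 0.024 0.002] [382. 381.]
scene runner 0.26 [ 0.777 -0.065  0.151] [334. 322.]
scene jar_mid 0.84 [ 0.766 -0.15   0.024] [285. 373.]
scene jar_mid 0.59 [ 0.775 -0.135  0.246] [292. 286.]
scene cups_mid 0.55 [ 0.776 -0.138  0.247] [290. 286.]
scene sugar_mid 0.65 [0.771 0.002 0.194] [374. 296.]
scene sugar_mid 0.17 [0.52  0.057 0.103] [361. 241.]
scene stirrers_mid 0.65 [ 0.624 -0.37   0.013] [161. 336.]
```

View pics/b_top.png

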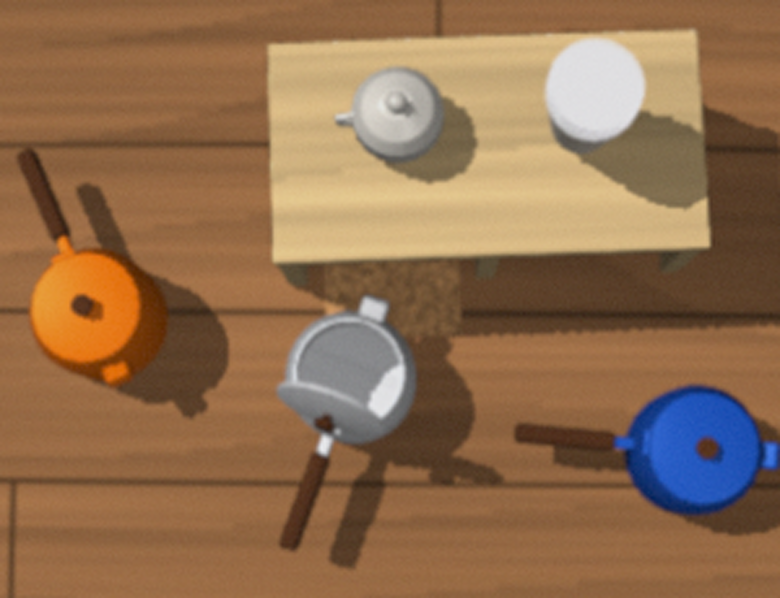

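View pics/b_scene.png

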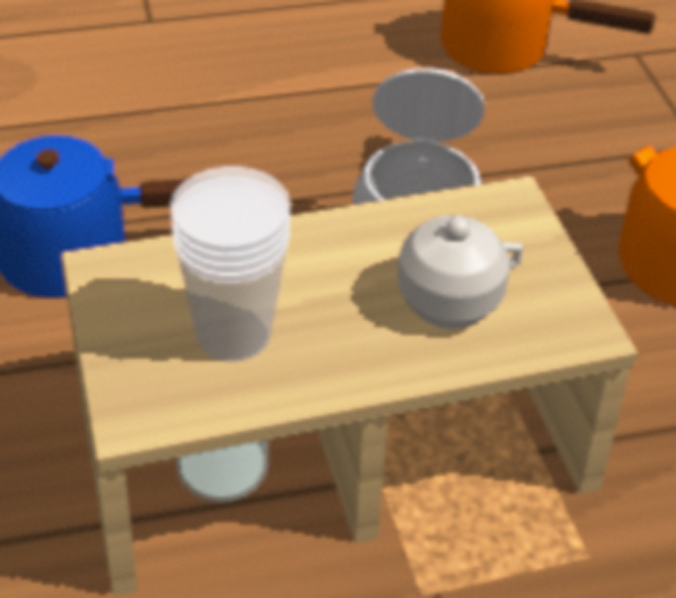

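```bash
python3 - <<'E'
from h import *
T=robot.get_calibration('top');S=robot.get_calibration('scene')
t=lambda x,y:(x/2.6+150,y/2.6+80); s=lambda x,y:(x/2.6+200,y/2.6+190)
prs={'backL':((268,45),(634,352)),'backR':((696,30),(98,462)),'frontR':((709,246),(63,255)),'frontL':((274,262),(533,178)),'runBL':None}
P={}
for k,v in prs.items():
    if v is None: continue
    x,e=tri([(T,t(*v[0])),(S,s(*v[1]))]); P[k]=x; print(k,x.round(4),np.round(e,4), onz(T,t(*v[0]),.15).round(4),onz(S,s(*v[1]),.15).round(4))
for k in [('frontR','frontL'),('backR','backL'),('frontL','backL')]:
    d=P[k[1]]-P[k[0]];print(k,np.linalg.norm(d).round(3),np.degrees(np.arctan2(d[1],d[0])).round(2))
c=sum(P.values())/4;print('centre',c)
print('runner scene', [onz(S,s(*p),0.001).round(4) for p in [(420,593),(585,553)]], 'top', [onz(T,t(*p),0.001).round(4) for p in [(462,335),(462,262)]])
for n,p,z in [('hend',(290,547),.07),('hstart',(319,456),.07),('beak',(374,305),.085),('rimc',(353,368),.09)]:
    print(n,onz(T,t(*p),z).round(4))
print('mouth scene',onz(S,s(422,185),.09).round(4))
print('lid edge', tri([(T,t(330,395)),(S,s(428,72))]))
E
```

```text
backL [0.8173 0.1152 0.1484] [0.0008 0.0008] [0.8171 0.1158 0.15  ] [0.8185 0.1135 0.15  ]
backR [ 0.8346 -0.2308  0.1467] [0.0005 0.0005] [ 0.8334 -0.2306  0.15  ] [ 0.8373 -0.2303  0.15  ]
frontR [ 0.6559 -0.2384  0.1475] [0.0001 0.0001] [ 0.6554 -0.238   0.15  ] [ 0.6585 -0.2382  0.15  ]
frontL [0.6402 0.1082 0.1475] [0.0007 0.0007] [0.6396 0.1073 0.15  ] [0.643  0.1076 0.15  ]
('frontR', 'frontL') 0.347 92.58
('backR', 'backL') 0.346 92.86
('frontL', 'backL') 0.177 2.25
centre [ 0.73700796 -0.0614381   0.1475476 ]
runner scene [array([ 0.8681, -0.0327,  0.001 ]), array([0.8613, 0.086 , 0.001 ])] top [array([ 0.6   , -0.0453,  0.001 ]), array([ 0.6658, -0.045 ,  0.001 ])]
hend [0.413 0.099 0.07 ]
hstart [0.4892 0.0756 0.07  ]
beak [0.6148 0.0302 0.085 ]
rimc [0.5615 0.0469 0.09  ]
mouth scene [0.5689 0.0476 0.09  ]
lid edge (array([0.53219082, 0.05852093, 0.17439769]), [np.float64(0.0014855474488475891), np.float64(0.0014855474488476102)])
```

```bash
cat >> h.py <<'E'
def pose():
    s=robot.read_state();q=s['tool_rot'];return s,np.array(s['eef_pos']),R.from_quat([q[1],q[2],q[3],q[0]])
def down(yaw):  # tool x down, tool y = (-sin,cos,0)*sgn ; tool z = x cross y
    # yaw = direction of tool -z or z horizontally: tool z along (cos yaw, sin yaw)
    x=np.array([0,0,-1.]);z=np.array([np.cos(yaw),np.sin(yaw),0]);y=np.cross(z,x)
    return R.from_matrix(np.c_[x,y,z])
def goto(p,Rt=None):
    s,p0,R0=pose(); dp=R0.inv().apply(np.array(p)-p0)/.25
    rv=(R0.inv()*(Rt if Rt is not None else R0)).as_rotvec()/np.radians(60)
    print('t',round(s['time'],2),'p',p0.round(4),'z',R0.as_matrix()[:,2].round(3),'x',R0.as_matrix()[:,0].round(3),'F',np.round(s['ft_force'],1),'w',round(s['grip_width'],4))
    print('dp',dp.round(3).tolist(),'rot',rv.round(3).tolist(),'dist',np.linalg.norm(dp*.25).round(3),'deg',np.degrees(np.linalg.norm(rv)*np.radians(60)).round(1))
E
python3 - <<'E'
from h import *
s,p,Rt=pose();print(Rt.as_matrix().round(3));print(robot.tip_extent)
E_=robot.get_calibration('wrist')['extrinsics'];o=-E_[:3,:3].T@E_[:3,3];print('cam tool',Rt.inv().apply(o-p), 'cam z in tool',Rt.inv().apply(E_[2,:3]))
yaw=np.radians(-18.8);u=np.array([np.cos(yaw),np.sin(yaw)])
for sg in (0,np.pi): goto([*(np.array([.518,.0625])-u*.03-0*u),0.30],down(yaw+sg))
E
```

```text
[[ 0.     0.36  -0.933]
 [-0.    -0.933 -0.36 ]
 [-1.     0.    -0.   ]]
0.022
cam tool [-0.12029701  0.00034898 -0.07323031] cam z in tool [9.58011835e-01 4.52137680e-04 2.86728303e-01]
t 1.25 p [ 0.2338 -0.6065  0.2533] z [-0.933 -0.36  -0.   ] x [ 0. -0. -1.] F [-0.  -0.2 -0.5] w 0.0856
dp [-0.187, -2.165, -1.931] rot [-2.335, 0.0, -0.0] dist 0.727 deg 140.1
t 1.25 p [ 0.2338 -0.6065  0.2533] z [-0.933 -0.36  -0.   ] x [ 0. -0. -1.] F [-0.  -0.2 -0.5] w 0.0856
dp [-0.187, -2.165, -1.931] rot [0.665, -0.0, -0.0] dist 0.727 deg 39.9
```

{"op": "servo_tool", "data": {"rotation": [[0,0,0],[0,0,0],[0,0,0],[0,0,0],[0,0,0]], "dp": [[-0.2,-0.2,-0.2],[-0.2,-0.4,-0.4],[-0.2,-0.6,-0.55],[-0.2,-0.8,-0.75],[-0.2,-1,-0.9]], "gripper": [1,1,1,1,1], "squeeze": 20}}

```text
time: 1.88
eef_pos: [0.3434, -0.3252, 0.3036]
tool_rot: [0.13, 0.696, 0.129, -0.695]
ft_force: [2.0, 0.3, 0.1]
grip_width: 0.0003
```

{"op": "servo_tool", "data": {"rotation": [[0,0,0],[0.15,0,0],[0.3,0,0],[0.5,0,0],[0.665,0,0]], "dp": [[0,-0.2,-0.15],[0,-0.4,-0.3],[0,-0.6,-0.5],[0,-0.8,-0.65],[0,-1,-0.8]], "gripper": [1,1,1,1,1]}}

```text
time: 2.5
eef_pos: [0.4293, -0.0595, 0.3035]
tool_rot: [-0.086, 0.702, -0.086, -0.701]
ft_force: [1.1, -1.5, 0.9]
grip_width: 0.0004
```

```bash
python3 - <<'E'
from h import *
yaw=np.radians(-18.8)
goto([.47,.078,.30],down(yaw+np.pi))
E
```

```text
t 2.5 p [ 0.4293 -0.0595  0.3035] z [-0.971  0.241 -0.001] x [ 0.001 -0.    -1.   ] F [ 1.1 -1.5  0.9] w 0.0004
dp [0.014, -0.573, -0.026] rot [0.081, -0.001, 0.0] dist 0.143 deg 4.9
```

{"op": "servo_tool", "data": {"rotation": [[0.08,0,0],[0.08,0,0],[0.08,0,0],[0.08,0,0]], "dp": [[0,-0.2,0],[0,-0.4,-0.01],[0,-0.57,-0.02],[0,-0.57,-0.02]], "gripper": [1,1,1,1]}}

```text
time: 3.0
eef_pos: [0.4677, 0.08, 0.3032]
tool_rot: [-0.112, 0.699, -0.11, -0.698]
ft_force: [-0.7, -1.6, -1.0]
grip_width: -0.0002
```

```bash
python3 - <<'E'
from h import *
yaw=np.radians(-18.8)
goto([.47,.078,.30],down(yaw+np.pi))
c=robot.get_calibration('wrist');im=robot.snapshot('wrist');cv2.imwrite('pics/c_w.png',im)
np.save('c_w.npy',c['extrinsics'])
for q in ['kettle_mid','lid','kettle_grip','lid_edge']:
  for d in robot.look_for('wrist',q)[:2]: w=toworld(c,d['centre']);print(q,round(d['confidence'],2),w.round(3),np.round(proj(c,w)))
cv2.imwrite('pics/c_s.png',robot.snapshot('scene'))
E
```

```text
t 3.0 p [0.4677 0.08   0.3032] z [-0.951  0.31  -0.   ] x [ 0.001  0.002 -1.   ] F [-0.7 -1.6 -1. ] w -0.0002
dp [0.013, 0.005, -0.011] rot [0.012, -0.0, 0.002] dist 0.004 deg 0.7
kettle_mid 0.95 [0.554 0.057 0.069] [313. 115.]
kettle_mid 0.87 [ 0.504 -0.197  0.069] [582.  87.]
lid 0.8 [0.611 0.261 0.098] [ 77. 127.]
lid 0.59 [ 0.499 -0.218  0.097] [626.  82.]
kettle_grip 0.97 [ 0.512 -0.2    0.071] [585.  77.]
kettle_grip 0.92 [0.556 0.052 0.064] [318. 112.]
lid_edge 0.97 [0.525 0.062 0.157] [317. 152.]
lid_edge 0.67 [0.609 0.267 0.097] [ 73. 133.]
```

View pics/c_w.png

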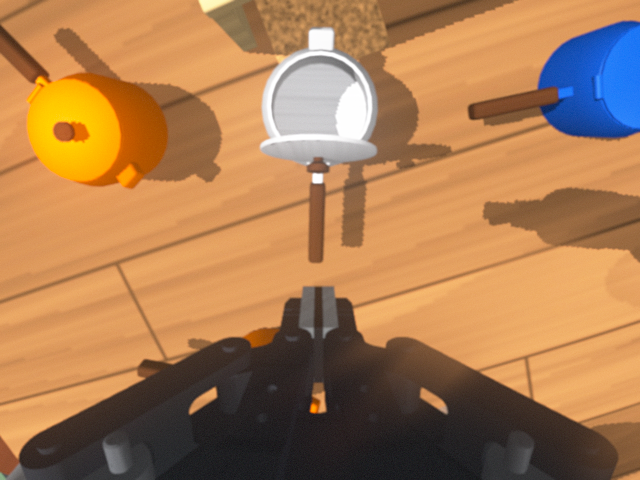

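View pics/c_s.png

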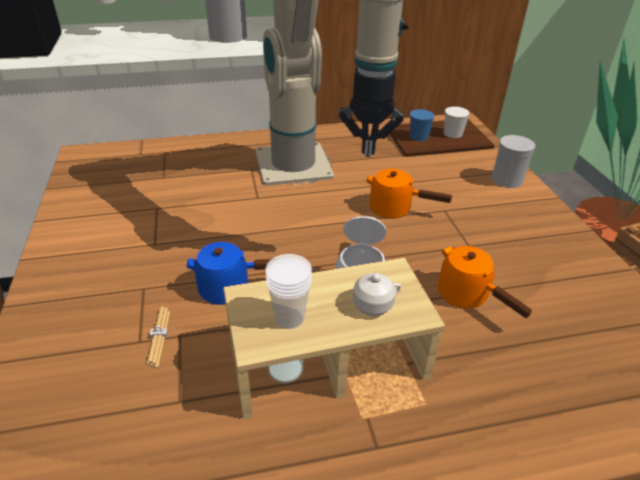

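The wrist picture shows the silver kettle's mouth at (318,105), its open lid edge-on at (318,150) and its handle at (316,185–262), in line with the jaws. The other two kettles in view are orange and blue, so the choice is confirmed.

```bash
python3 - <<'E'
from h import *
T=robot.get_calibration('top');S=robot.get_calibration('scene')
W=robot.get_calibration('wrist');W['extrinsics']=np.load('c_w.npy')
t=lambda x,y:(x/2.6+150,y/2.6+80); s=lambda x,y:(x/2.6+200,y/2.6+190)
print('hend',tri([(W,(316,262)),(T,t(290,547))]),onz(W,(316,262),.065).round(4))
print('hstart',tri([(W,(318,183)),(T,t(319,456))]),onz(W,(318,183),.07).round(4))
print('beak',tri([(W,(320,32)),(T,t(376,298))]),onz(W,(320,32),.085).round(4))
print('rim c',onz(W,(319,104),.09).round(4))
print('rim L/R',onz(W,(262,104),.09).round(4),onz(W,(377,104),.09).round(4))
print('lid top',tri([(W,(318,138)),(S,s(428,70))]))
print('lid side L',tri([(W,(261,147)),(S,s(484,103))]), 'R',tri([(W,(378,149)),(S,s(373,103))]))
E
```

```text
hend (array([0.41297408, 0.09974042, 0.06747535]), [np.float64(0.0005237057213078901), np.float64(0.0005237057213078581)]) [0.4121 0.1006 0.065 ]
hstart (array([0.48991642, 0.07473993, 0.05735323]), [np.float64(0.0017970923571584464), np.float64(0.0017970923571584616)]) [0.4919 0.0724 0.07  ]
beak (array([0.62318681, 0.02878149, 0.06155102]), [np.float64(0.00105362576284437), np.float64(0.0010536257628444652)]) [0.6168 0.03   0.085 ]
rim c [0.5604 0.0492 0.09  ]
rim L/R [0.5761 0.0969 0.09  ] [5.448e-01 5.000e-04 9.000e-02]
lid top (array([0.53379615, 0.05742737, 0.17749101]), [np.float64(0.0011064217684252807), np.float64(0.0011064217684251998)])
lid side L (array([0.54107227, 0.10257802, 0.14392477]), [np.float64(0.0006932578403423998), np.float64(0.0006932578403423648)]) R (array([0.51181113, 0.0178936 , 0.13467478]), [np.float64(0.001556918425925566), np.float64(0.0015569184259255752)])
```

{"op": "servo_tool", "data": {"rotation": [[0,0,0],[0,0,0],[0,0,0],[0,0,0]], "dp": [[0.2,0,-0.04],[0.4,0,-0.09],[0.49,0,-0.105],[0.49,0,-0.105]], "gripper": [1,1,1,1]}}

```text
time: 3.8
eef_pos: [0.491, 0.0667, 0.1793]
tool_rot: [0.113, -0.697, 0.114, 0.699]
ft_force: [0.1, 0.6, 0.8]
grip_width: 0.0002
```

```bash
cat >> h.py <<'E'
HINGE=np.array([.5174,.0639]);U=np.array([np.cos(np.radians(-18.7)),np.sin(np.radians(-18.7))])
def lidrow(l):
    s,p,R0=pose();print('a',((p[:2]-HINGE)@U*1000).round(1),'lat',((p[:2]-HINGE)@np.array([-U[1],U[0]])*1000).round(1),'tipz',round(p[2]*1000-22,1),'F',np.round(s['ft_force'],1))
    for f,z in l:
        q=np.r_[HINGE+U*(f-11)/1000,(z+22)/1000];print(f,z,(R0.inv().apply(q-p)/.25).round(3).tolist())
E
python3 - <<'E'
from h import *
lidrow([(32,156),(56,143),(73.5,122),(79,102),(80,95)])
cv2.imwrite('pics/d_w.png',robot.snapshot('wrist'))
E
```

```text
a -25.9 lat -5.9 tipz 157.3 F [0.1 0.6 0.8]
32 156 [0.004, -0.023, -0.188]
56 143 [0.056, -0.023, -0.284]
73.5 122 [0.14, -0.023, -0.354]
79 102 [0.22, -0.023, -0.377]
80 95 [0.248, -0.023, -0.381]
```

View pics/d_w.png

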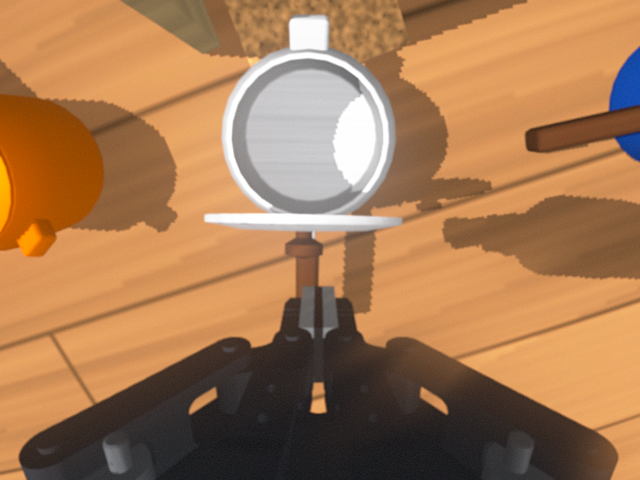

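The fingers sit behind the lid (lid edge at (304,220), fingers at (318,295)), about 6 mm to its right, which I'll correct during the sweep.

{"op": "servo_tool", "data": {"rotation": [[0,0,0],[0,0,0],[0,0,0],[0,0,0],[0,0,0]], "dp": [[0,-0.02,-0.06],[0,-0.02,-0.12],[0.005,-0.02,-0.18],[0.025,-0.02,-0.235],[0.055,-0.02,-0.285]], "gripper": [1,1,1,1,1]}}

```text
time: 4.47
eef_pos: [0.5621, 0.0496, 0.1666]
tool_rot: [-0.113, 0.698, -0.113, -0.698]
ft_force: [-0.2, -0.2, 0.5]
grip_width: 0.0002
```

```bash
python3 - <<'E'
from h import *
lidrow([(65,132),(73.5,122),(79,102),(80,98),(80,95)])
cv2.imwrite('pics/e_w.png',robot.snapshot('wrist'))
E
```

```text
a 46.9 lat 0.8 tipz 144.6 F [-0.2 -0.2  0.5]
65 132 [0.05, 0.003, -0.028]
73.5 122 [0.09, 0.003, -0.062]
79 102 [0.17, 0.003, -0.084]
80 98 [0.186, 0.004, -0.088]
80 95 [0.198, 0.004, -0.088]
```

View pics/e_w.png

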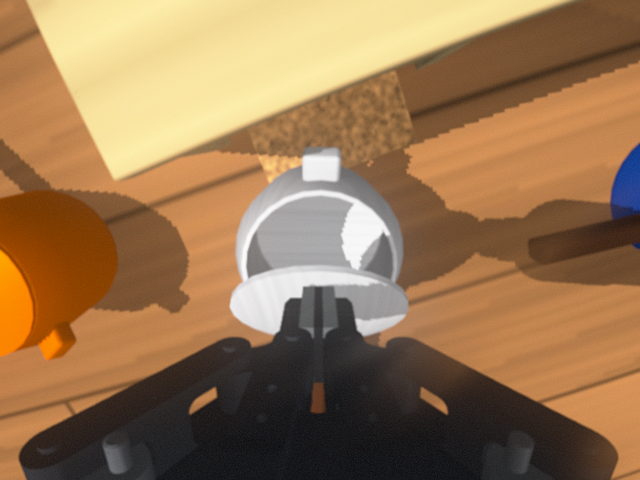

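The lid is folding forward under the fingers (lid at (320,295)) and the kettle has not moved. I'll continue the sweep.

{"op": "servo_tool", "data": {"rotation": [[0,0,0],[0,0,0],[0,0,0],[0,0,0],[0,0,0]], "dp": [[0.05,0,-0.03],[0.09,0,-0.062],[0.13,0,-0.075],[0.165,0,-0.084],[0.182,0,-0.088]], "gripper": [1,1,1,1,1]}}

```text
time: 5.15
eef_pos: [0.5816, 0.0432, 0.1206]
tool_rot: [0.113, -0.698, 0.113, 0.698]
ft_force: [0.5, -0.0, 1.1]
grip_width: 0.0001
```

{"op": "servo_tool", "data": {"rotation": [[0,0,0],[0,0,0],[0,0,0]], "dp": [[0.008,0,0],[0.012,0,0],[0.012,0,0]], "gripper": [1,1,1]}}

```text
time: 5.52
eef_pos: [0.5821, 0.0433, 0.1186]
tool_rot: [-0.113, 0.698, -0.113, -0.698]
ft_force: [-0.9, -0.4, 0.7]
grip_width: 0.0002
```

```bash
python3 - <<'E'
from h import *
lidrow([(80,95),(80,92)])
cv2.imwrite('pics/f_w.png',robot.snapshot('wrist'))
E
```

```text
a 67.9 lat 1.2 tipz 96.6 F [-0.9 -0.4  0.7]
80 95 [0.007, 0.005, -0.004]
80 92 [0.019, 0.005, -0.004]
```

View pics/f_w.png

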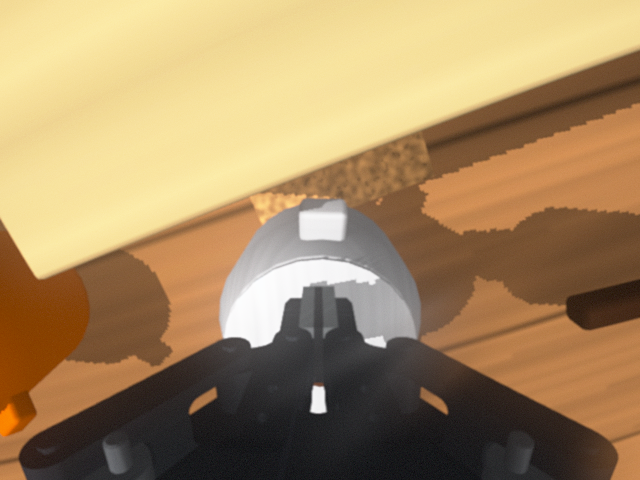

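{"op": "servo_tool", "data": {"rotation": [[0,0,0],[0,0,0],[0,0,0]], "dp": [[0.006,0,0],[0.01,0,0],[0.01,0,0]], "gripper": [1,1,1]}}

```text
time: 5.95
eef_pos: [0.5823, 0.0433, 0.1179]
tool_rot: [-0.113, 0.698, -0.113, -0.698]
ft_force: [-3.8, 0.1, 14.1]
grip_width: 0.0002
```

The downward press stopped at 14 N with the tips at 96 mm, so the lid is down on its seat. I'll back off up and check.

{"op": "servo_tool", "data": {"rotation": [[0,0,0],[0,0,0],[0,0,0],[0,0,0],[0,0,0]], "dp": [[-0.15,0,0.02],[-0.3,0,0.15],[-0.35,0,0.35],[-0.35,0,0.55],[-0.35,0,0.65]], "gripper": [0.4,0.4,0.4,0.4,0.4]}}

```text
time: 6.58
eef_pos: [0.4252, 0.0952, 0.2038]
tool_rot: [0.113, -0.698, 0.113, 0.698]
ft_force: [0.4, -0.6, 1.6]
grip_width: 0.0255
```

```bash
python3 - <<'E'
from h import *
pose_=pose();print(pose_[0]['time'],pose_[1],pose_[0]['grip_width'],pose_[0]['ft_force'])
c=robot.get_calibration('wrist');np.save('g_w.npy',c['extrinsics'])
cv2.imwrite('pics/g_w.png',robot.snapshot('wrist'))
im=robot.snapshot('scene');cv2.imwrite('pics/g_s.png',cv2.resize(im[190:420,200:460],None,fx=2.6,fy=2.6,interpolation=cv2.INTER_CUBIC))
E
```

```text
6.575 [0.42519283 0.0952181  0.20381018] 0.025468423479196325 [ 0.41024322 -0.59024853  1.59568415]
```

View pics/g_w.png

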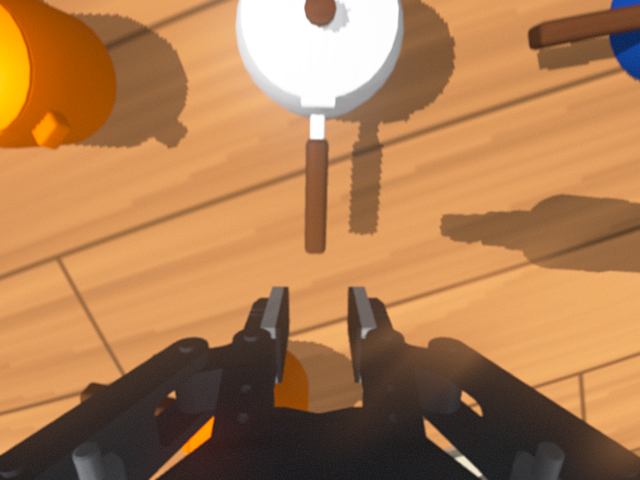

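View pics/g_s.png

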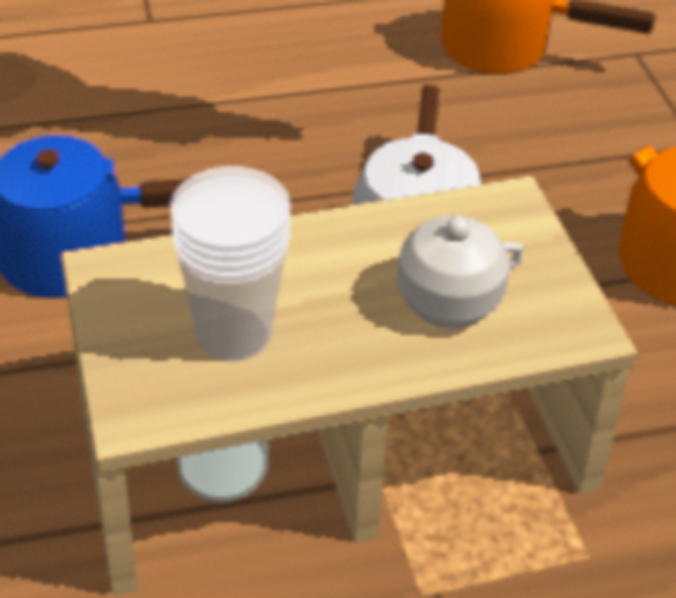

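```bash
python3 - <<'E'
from h import *
S=robot.get_calibration('scene')
W=robot.get_calibration('wrist')
W['extrinsics']=np.load('g_w.npy')
a=onz(W,(316,251),.07);b=onz(W,(317.5,142),.07);k=onz(W,(320,8),.11)
print(a,b,k,np.degrees(np.arctan2(b[1]-a[1],b[0]-a[0])))
print('knob',tri([(W,(320,5)),(S,(423/2.6+200,158/2.6+190))]))
ax=np.array([.560,.0495])
goto([*(ax-.138*U),.063],down(np.radians(-18.7)+np.pi))
E
```

```text
[0.41418799 0.10017127 0.07      ] [0.48876707 0.07434239 0.07      ] [0.55608921 0.05064086 0.11      ] -19.10243976166862
knob (array([0.55789473, 0.05015211, 0.10875213]), [np.float64(0.00010671991263153474), np.float64(0.00010671991263154394)])
t 6.67 p [0.4251 0.0953 0.2037] z [-0.95   0.313  0.002] x [-0.002  0.    -1.   ] F [ 0.5 -0.1 -0.9] w 0.026
dp [0.563, 0.0, -0.019] rot [0.007, 0.002, -0.001] dist 0.141 deg 0.5
```

The lid is shut: the knob top triangulates to 109 mm against 110 expected, and the kettle hasn't shifted. Now I'll lower to the handle.

{"op": "servo_tool", "data": {"rotation": [[0,0,0],[0,0,0],[0,0,0],[0,0,0]], "dp": [[0.2,0,-0.015],[0.4,0,-0.015],[0.563,0,-0.015],[0.563,0,-0.015]], "gripper": [0.1,0.1,0.1,0.1]}}

```text
time: 7.18
eef_pos: [0.4311, 0.0926, 0.0598]
tool_rot: [0.113, -0.696, 0.114, 0.699]
ft_force: [0.1, -0.0, 0.0]
grip_width: 0.0386
```

```bash
python3 - <<'E'
from h import *
goto([*(np.array([.560,.0495])-.138*U),.063],down(np.radians(-18.7)+np.pi))
cv2.imwrite('pics/i_w.png',robot.snapshot('wrist'))
E
```

```text
t 7.17 p [0.4311 0.0926 0.0598] z [-0.949  0.317  0.004] x [-0.004 -0.001 -1.   ] F [ 0.1 -0.   0. ] w 0.0386
dp [-0.013, -0.002, 0.008] rot [0.004, 0.004, -0.002] dist 0.004 deg 0.4
```

View pics/i_w.png

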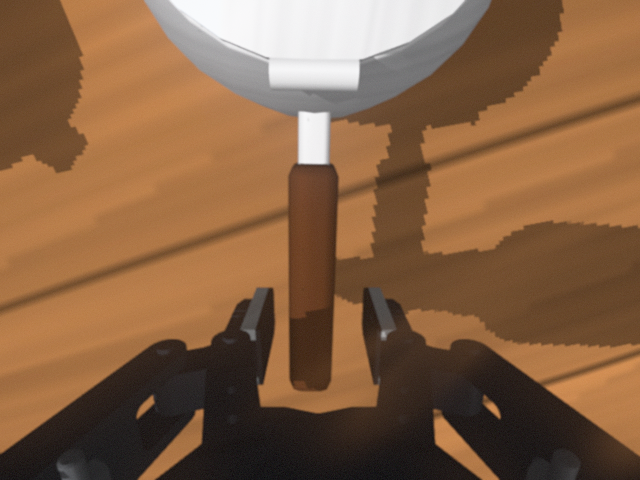

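The handle lies between the open pads at (312,300). I'll close on it.

{"op": "servo_tool", "data": {"rotation": [[0,0,0],[0,0,0],[0,0,0],[0,0,0]], "dp": [[-0.012,-0.006,0],[-0.012,-0.006,0],[-0.012,-0.006,0],[-0.012,-0.006,0]], "gripper": [1,1,1,1], "squeeze": 50}}

```text
time: 7.72
eef_pos: [0.4329, 0.0948, 0.0661]
tool_rot: [-0.114, 0.699, -0.113, -0.697]
ft_force: [1.5, -1.0, 0.2]
grip_width: 0.015
```

```bash
cat >> h.py <<'E'
SY=np.radians(2.6);SC=np.array([.7372,-.0614])
def sh(x,y): # shelf to world
    c,s=np.cos(SY),np.sin(SY);return SC+np.array([c*x-s*y,s*x+c*y])
def kgo(axis,yaw,L=.140,z=None):
    s,p,R0=pose();u=np.array([np.cos(yaw),np.sin(yaw)])
    goto([*(np.asarray(axis)-L*u),p[2] if z is None else z],down(yaw+np.pi))
E
python3 - <<'E'
from h import *
s,p,R0=pose();print(p,np.linalg.norm(p[:2]-[.560,.0495]))
print('bay at x=-180, -18',sh(-.18,.083),sh(-.018,.083))
kgo(sh(-.185,.083),SY,.137)
cv2.imwrite('pics/j_w.png',robot.snapshot('wrist'))
E
```

```text
[0.43286484 0.09478383 0.06614193] 0.13495915773775363
bay at x=-180, -18 [0.55362017 0.01334922] [0.7154534  0.02069802]
t 7.72 p [0.4329 0.0948 0.0661] z [-0.949  0.316 -0.002] x [ 0.002  0.    -1.   ] F [ 1.5 -1.   0.2] w 0.015
dp [-0.0, 0.36, -0.031] rot [-0.351, -0.002, 0.0] dist 0.09 deg 21.0
```

View pics/j_w.png

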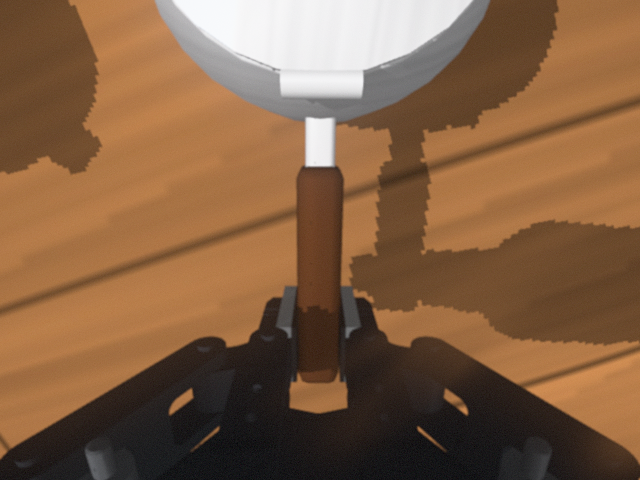

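The handle is held centred (opening 15 mm). Next I'll turn the kettle about 21° to line it up with the bay.

{"op": "servo_tool", "data": {"rotation": [[-0.035,0,0],[-0.07,0,0],[-0.105,0,0],[-0.14,0,0],[-0.175,0,0]], "dp": [[0,0.036,-0.003],[0,0.072,-0.006],[0,0.108,-0.009],[0,0.144,-0.012],[0,0.18,-0.015]], "gripper": [1,1,1,1,1]}}

```text
time: 8.4
eef_pos: [0.4219, 0.0529, 0.0661]
tool_rot: [-0.048, 0.706, -0.046, -0.705]
ft_force: [0.9, 2.9, 1.7]
grip_width: 0.0153
```

```bash
python3 - <<'E'
from h import *
kgo(sh(-.185,.083),SY,.135,.064)
E
```

```text
t 8.4 p [0.4219 0.0529 0.0661] z [-0.991  0.133 -0.002] x [ 0.002  0.003 -1.   ] F [0.9 2.9 1.7] w 0.0153
dp [0.008, 0.186, 0.008] rot [-0.17, -0.002, 0.003] dist 0.047 deg 10.2
```

{"op": "servo_tool", "data": {"rotation": [[-0.035,0,0],[-0.07,0,0],[-0.105,0,0],[-0.14,0,0],[-0.17,0,0]], "dp": [[0,0.036,0],[0,0.072,0],[0,0.108,0.003],[0,0.144,0.005],[0,0.182,0.006]], "gripper": [1,1,1,1,1]}}

```text
time: 9.02
eef_pos: [0.4138, 0.0058, 0.0657]
tool_rot: [0.015, 0.707, 0.015, -0.707]
ft_force: [0.2, 5.4, 3.5]
grip_width: 0.0152
```

```bash
python3 - <<'E'
from h import *
kgo(sh(-.185,.083),SY,.135,.064)
for n in ['top','wrist']:
    im=robot.snapshot(n)
    if n=='top': im=cv2.resize(im[80:310,150:450],None,fx=2.6,fy=2.6,interpolation=cv2.INTER_CUBIC)
    cv2.imwrite(f'pics/k_{n}.png',im)
E
```

```text
t 9.03 p [0.4138 0.0058 0.0657] z [-0.999 -0.042 -0.001] x [ 0.001  0.001 -1.   ] F [0.2 5.4 3.5] w 0.0152
dp [0.007, -0.005, -0.0] rot [-0.003, -0.001, 0.001] dist 0.002 deg 0.2
```

View pics/k_top.png

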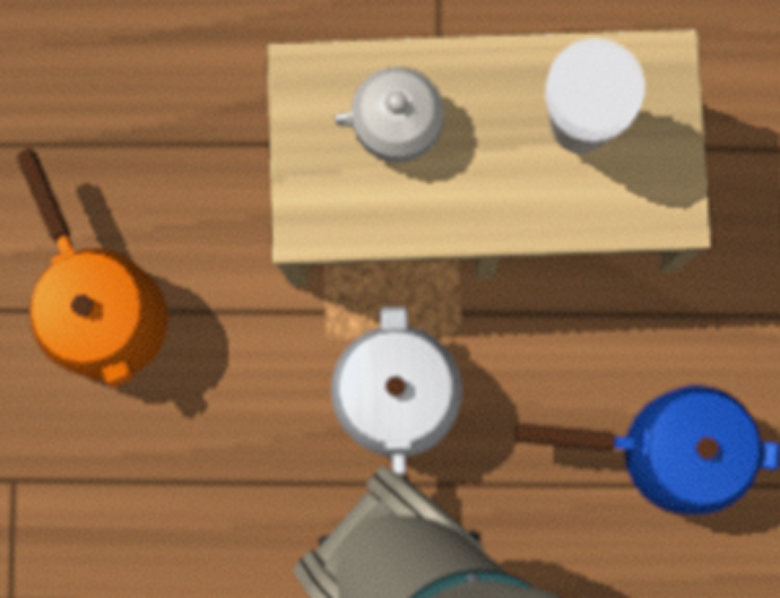

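View pics/k_wrist.png

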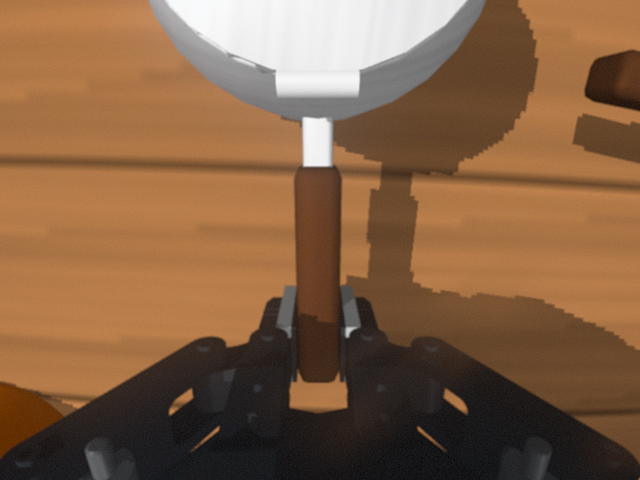

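```bash
python3 - <<'E'
from h import *
T=robot.get_calibration('top');t=lambda x,y:(x/2.6+150,y/2.6+80)
inv=lambda p:np.array([[np.cos(SY),np.sin(SY)],[-np.sin(SY),np.cos(SY)]])@(p[:2]-SC)
for n,p,z in [('knob',(396,385),.11),('lidc',(397,390),.095),('beak',(393.5,311),.08),('hinge',(397.5,446),.09),('tabend',(400,468),.07),('runR',(462,300),.001),('runL',(325,300),.001),('runRf',(461,335),.001),('runLf',(326,337),.001)]:
    w=onz(T,t(*p),z);print(n,w.round(4),'shelf',inv(w).round(4))
kgo(sh(-.018,.083),SY,.135)
E
```

```text
knob [0.546  0.0108 0.11  ] shelf [-0.1878  0.0808]
lidc [0.5431 0.0102 0.095 ] shelf [-0.1907  0.0804]
beak [0.6105 0.014  0.08  ] shelf [-0.1231  0.0811]
hinge [0.4972 0.0095 0.09  ] shelf [-0.2365  0.0817]
tabend [0.4796 0.0077 0.07  ] shelf [-0.2542  0.0807]
runR [ 0.6315 -0.0452  0.001 ] shelf [-0.1049  0.021 ]
runL [0.6306 0.0771 0.001 ] shelf [-0.1002  0.1432]
runRf [ 0.6    -0.0444  0.001 ] shelf [-0.1363  0.0232]
runLf [0.5974 0.0758 0.001 ] shelf [-0.1334  0.1434]
t 9.12 p [0.4131 0.0044 0.0656] z [-0.999 -0.038  0.001] x [-0.001 -0.001 -1.   ] F [0.5 2.1 4.9] w 0.0154
dp [-0.0, -0.015, -0.671] rot [-0.007, 0.001, -0.001] dist 0.168 deg 0.4
```

The kettle is lined up: axis at shelf y ≈ 81 mm against 83 mm, with beak and hinge on the same line. I'll slide it in, in stages.

{"op": "servo_tool", "data": {"rotation": [[-0.005,0,0],[-0.005,0,0],[-0.005,0,0],[-0.005,0,0],[-0.005,0,0]], "dp": [[0,-0.01,-0.06],[0,-0.01,-0.13],[0,-0.01,-0.2],[0,-0.01,-0.27],[0,-0.01,-0.34]], "gripper": [1,1,1,1,1]}}

```text
time: 9.75
eef_pos: [0.4906, 0.0084, 0.065]
tool_rot: [-0.017, -0.701, -0.012, 0.712]
ft_force: [-13.7, -1.4, 18.4]
grip_width: 0.0153
```

```bash
python3 - <<'E'
from h import *
kgo(sh(-.018,.083),SY,.137,.0645)
im=robot.snapshot('top')
im=cv2.resize(im[80:310,150:450],None,fx=2.6,fy=2.6,interpolation=cv2.INTER_CUBIC)
cv2.imwrite('pics/l_top.png',im)
E
```

```text
t 9.75 p [0.4906 0.0084 0.065 ] z [-0.999 -0.042  0.016] x [-0.015 -0.008 -1.   ] F [-13.7  -1.4  18.4] w 0.0153
dp [-0.003, -0.009, -0.353] rot [-0.003, 0.015, -0.007] dist 0.088 deg 1.0
```

View pics/l_top.png

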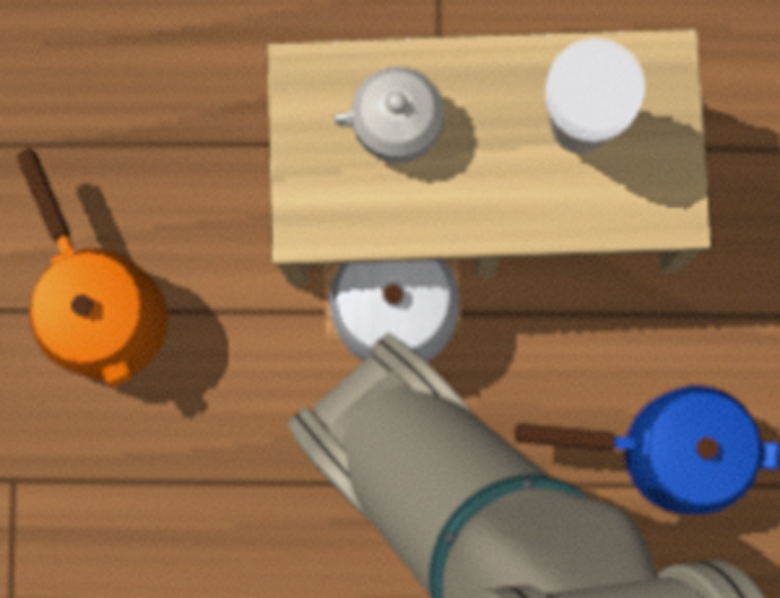

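The kettle is half under the board and the shelf hasn't moved. The tool is pressing down with 18 N, so I'll ease it up a little before going on.

{"op": "servo_tool", "data": {"rotation": [[0,0,0],[0,0,0]], "dp": [[-0.006,0,0],[-0.006,0,0]], "gripper": [1,1]}}

```text
time: 10.05
eef_pos: [0.4965, 0.0101, 0.0662]
tool_rot: [-0.016, -0.705, -0.014, 0.708]
ft_force: [0.6, -0.3, -3.5]
grip_width: 0.015
```

```bash
python3 - <<'E'
from h import *
kgo(sh(-.018,.083),SY,.137,.0645)
E
```

```text
t 10.05 p [0.4965 0.0101 0.0662] z [-0.999 -0.042  0.004] x [-0.004 -0.002 -1.   ] F [ 0.6 -0.3 -3.5] w 0.015
dp [0.006, -0.004, -0.329] rot [-0.003, 0.004, -0.002] dist 0.082 deg 0.3
```

{"op": "servo_tool", "data": {"rotation": [[0,0,0],[0,0,0],[0,0,0],[0,0,0],[0,0,0]], "dp": [[0,0,-0.035],[0,0,-0.075],[0,0,-0.115],[0,0,-0.15],[0,0,-0.17]], "gripper": [1,1,1,1,1]}}

```text
time: 10.68
eef_pos: [0.5415, 0.0139, 0.0671]
tool_rot: [0.016, 0.707, 0.016, -0.707]
ft_force: [-0.9, -0.4, -4.2]
grip_width: 0.015
```

```bash
python3 - <<'E'
from h import *
kgo(sh(-.018,.083),SY,.137,.066)
cv2.imwrite('pics/m_w.png',robot.snapshot('wrist'))
E
```

```text
t 10.68 p [0.5415 0.0139 0.0671] z [-0.999 -0.045 -0.   ] x [ 0.  0. -1.] F [-0.9 -0.4 -4.2] w 0.015
dp [0.004, 0.004, -0.148] rot [-0.001, -0.0, 0.0] dist 0.037 deg 0.1
```

View pics/m_w.png

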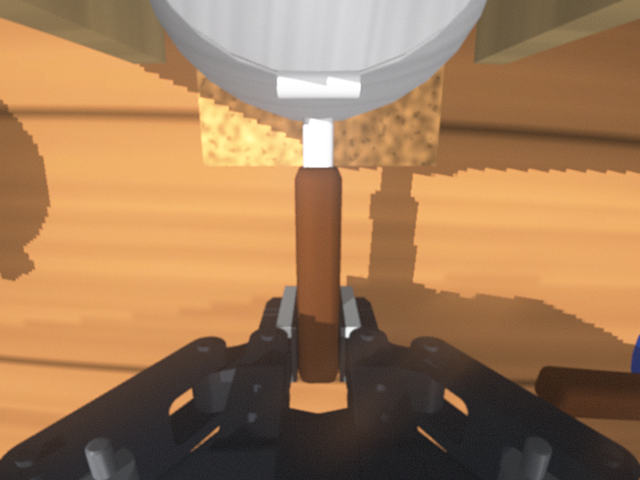

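The kettle sits centred between the panels (edges at x=165 and 475, handle at 318). I'll cover the last 37 mm.

{"op": "servo_tool", "data": {"rotation": [[0,0,0],[0,0,0],[0,0,0],[0,0,0],[0,0,0]], "dp": [[0.002,0,-0.035],[0.003,0,-0.075],[0.004,0,-0.115],[0.004,0,-0.15],[0.004,0,-0.15]], "gripper": [1,1,1,1,1]}}

```text
time: 11.35
eef_pos: [0.5791, 0.0156, 0.0661]
tool_rot: [0.016, 0.707, 0.016, -0.707]
ft_force: [0.4, -0.1, -2.7]
grip_width: 0.015
```

```bash
python3 - <<'E'
from h import *
kgo(sh(-.018,.083),SY,.137,.066)
c=robot.get_calibration('wrist');np.save('n_w.npy',c['extrinsics'])
cv2.imwrite('pics/n_w.png',robot.snapshot('wrist'))
im=robot.snapshot('scene');cv2.imwrite('pics/n_s.png',cv2.resize(im[190:420,200:460],None,fx=2.6,fy=2.6,interpolation=cv2.INTER_CUBIC))
E
```

```text
t 11.35 p [0.5791 0.0156 0.0661] z [-0.999 -0.044 -0.001] x [ 0.001  0.    -1.   ] F [ 0.4 -0.1 -2.7] w 0.015
dp [0.0, 0.004, 0.002] rot [-0.001, -0.001, 0.0] dist 0.001 deg 0.1
```

View pics/n_w.png

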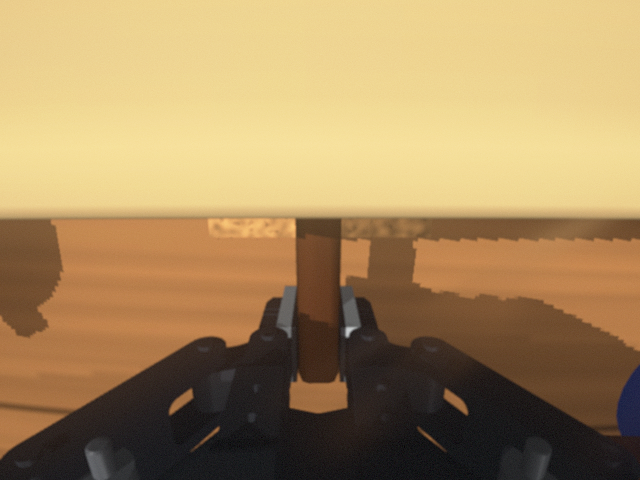

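View pics/n_s.png

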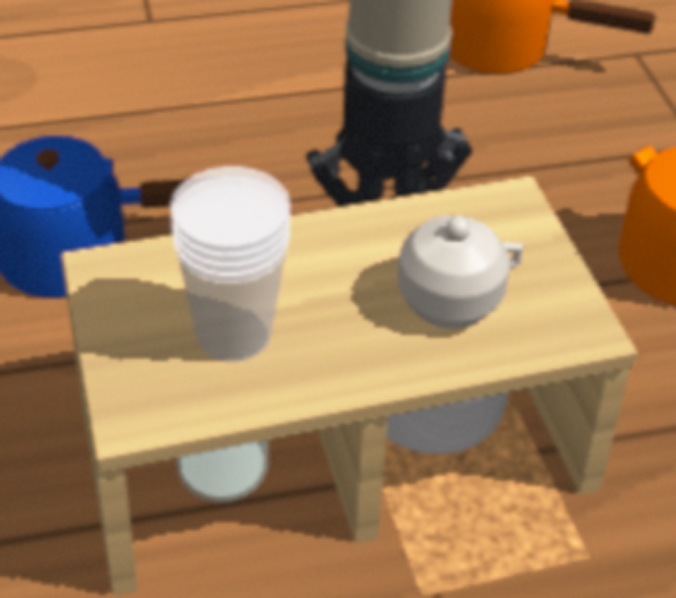

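The kettle is under the board, and the shelf, cups, sugar pot and jar are where they were. I'll release and lift straight up.

{"op": "servo_tool", "data": {"rotation": [[0,0,0],[0,0,0],[0,0,0],[0,0,0]], "dp": [[0.002,0,0],[0.002,0,0],[0.002,0,0],[0.002,0,0]], "gripper": [1,0.1,0.1,0.1]}}

```text
time: 11.95
eef_pos: [0.5787, 0.0156, 0.066]
tool_rot: [0.016, 0.707, 0.016, -0.707]
ft_force: [0.0, -0.6, 0.4]
grip_width: 0.0385
```

{"op": "servo_tool", "data": {"rotation": [[0,0,0],[0,0,0],[0,0,0],[0,0,0],[0,0,0]], "dp": [[-0.05,0,0.01],[-0.2,0,0.03],[-0.4,0,0.08],[-0.6,0,0.25],[-0.8,0,0.45]], "gripper": [0.1,0.1,0.1,0.1,0.1]}}

```text
time: 12.58
eef_pos: [0.4729, 0.011, 0.2597]
tool_rot: [0.016, 0.707, 0.016, -0.706]
ft_force: [1.5, -0.3, 1.2]
grip_width: 0.0382
```

{"op": "servo_tool", "data": {"rotation": [[0,0,0],[0,0,0],[0,0,0],[0,0,0],[0,0,0]], "dp": [[0,0.2,0],[0,0.4,0],[0,0.6,0],[0,0.8,0.1],[0,1,0.1]], "gripper": [0.1,0.1,0.1,0.1,0.1]}}

```text
time: 13.2
eef_pos: [0.4581, -0.2416, 0.2584]
tool_rot: [-0.016, -0.707, -0.015, 0.707]
ft_force: [1.7, 0.5, 0.2]
grip_width: 0.0388
```

```bash
python3 - <<'E'
from h import *
pz=pose();print(pz[0]['time'],pz[1],pz[0]['ft_force'])
im=robot.snapshot('top');cv2.imwrite('pics/o_t.png',cv2.resize(im[80:310,150:450],None,fx=2.6,fy=2.6,interpolation=cv2.INTER_CUBIC))
im=robot.snapshot('scene');cv2.imwrite('pics/o_s.png',cv2.resize(im[190:420,200:460],None,fx=2.6,fy=2.6,interpolation=cv2.INTER_CUBIC))
cv2.imwrite('pics/o_w.png',robot.snapshot('wrist'))
E
```

```text
13.2 [ 0.45806573 -0.24162582  0.25842199] [1.70892651 0.45229715 0.17938098]
```

View pics/o_t.png

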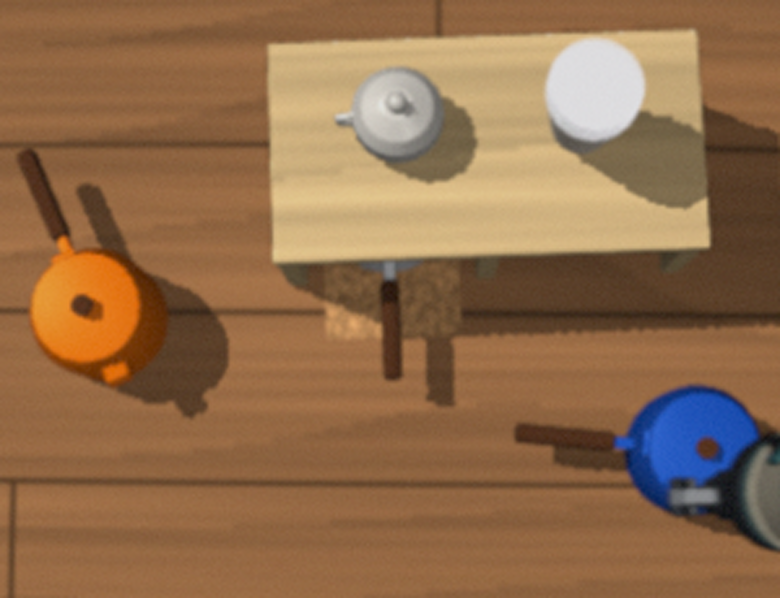

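View pics/o_s.png

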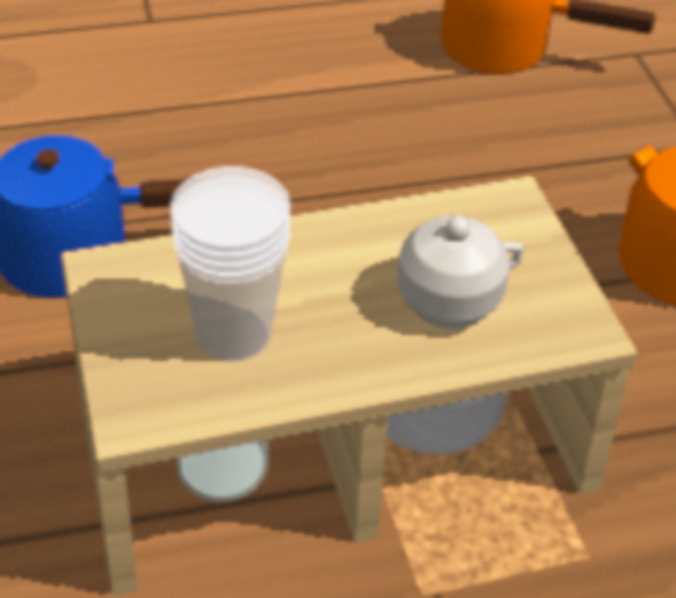

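```bash
python3 - <<'E'
from h import *
T=robot.get_calibration('top');t=lambda x,y:(x/2.6+150,y/2.6+80)
inv=lambda p:np.array([[np.cos(SY),np.sin(SY)],[-np.sin(SY),np.cos(SY)]])@(p[:2]-SC)
a,b=[inv(onz(T,t(*p),.069)) for p in [(393,379),(389.5,283)]]
print(a,b,'angle deg',np.degrees(np.arctan2(b[1]-a[1],b[0]-a[0])),'axis x',a[0]+.155,b[0]+.07)
for z in (.0,.05,.09): print(z,inv(onz(T,t(390,271),z)))
A=cv2.imread('pics/a_top.png')
d=cv2.absdiff(A[80:310,230:450],robot.snapshot('top')[80:310,230:450]).max(2)
E
```

```text
[-0.17920839  0.08380715] [-0.09766551  0.08380132] angle deg -0.004092687318196625 axis x -0.02420838555764518 -0.027665511417076627
0.0 [-0.07612921  0.08429255]
0.05 [-0.08431452  0.0833635 ]
0.09 [-0.09086277  0.08262026]
```

View pics/o_w.png

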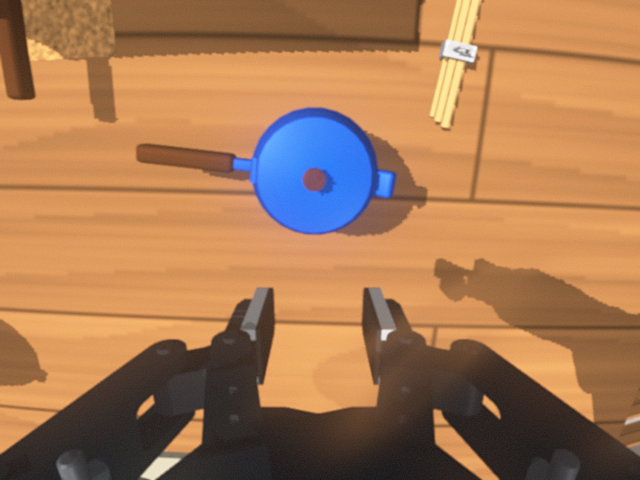

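```bash
python3 - <<'E'
from bench import robot
print(robot.hand_in(), robot.read_state()['time'])
E
```

```text
the job is handed in; nothing more can be done
the job is handed in; nothing more can be done
```

The aluminium kettle's lid is shut and the kettle stands in the bay with the cork runner. I let go of it, moved the arm clear and handed the job in at about 13 s; no verdict is reported.

- **Lid:** I pushed it over with the closed fingers and pressed it down to 14 N. The knob top then measured 109 mm, against 110 mm expected when shut.
- **Kettle position:** It sits about 1 mm off the bay's centre line, and its handle is within about 0.1° of straight out. I made no separate upright check after letting go, but the final pictures show it standing normally.
- **Depth under the board:** The final overhead view puts the front of the round body 7–10 mm inside the board's front edge. The gripper position at release gave about 15 mm. The two disagree by a few millimetres, but both put the body wholly under the board.
- **Other things:** The shelf, cups, sugar pot and jar look unchanged in the last pictures. I only glimpsed the stirrers in the last wrist picture, and the arm was never near them.
- **Forces:** Partway through the slide the tool was pressing down at 18 N, so I raised it slightly before going on. That was the highest reading in any axis, well below the limits.

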